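# Hang the antenna booster inside the RF wall box

## Task

The antenna booster has finished its test: slide it up along its keyhole slot on the blue bench stand until the screw head sits in the wide hole, and lift it off. Reach with it through the opening of the grey wall box, find the hook screw on the mounting plate inside, and hang the booster on it by the same keyhole: head through the wide hole, then down until the screw sits at the end of the narrow slot, flat on the plate and straight. Do not touch the box's walls, lip or rubber gasket with booster, fingers or arm, do not force the booster against anything inside, and leave the tape, tool and small parts on the table where they are.

Things in the scene. Friction and masses are not known exactly. Their poses are not given: they have to be found in the camera images.
- booster: Antenna booster, rigid, 0.15-0.31 kg: dark slate-grey cast body 60 (x) x 48 (y) x 34 (z) mm, gripped across y; at +x its foot goes on as a 4 mm thick, 48 mm wide ear (x 30 to 70) with a keyhole; two connectors stick out 12 mm at -x. Origin: centre of the body's underside; z points to its ribbed top. Starts on the bench stand's screw, x up the slope, flat on the sheet. Not reported while held.
- wide_hole (a point): Point on the booster's underside (x = 44 mm): centre of the keyhole's wide hole, 20 mm across and through the 4 mm ear. The narrow slot, 9 mm wide, leaves it towards +x. Axes as the booster's.
- slot_end (a point): Point on the booster's underside (x = 59 mm): the screw's axis is here when its shank touches the closed end (x = 62 mm) of the narrow slot, as the booster hangs. From the middle of the wide hole to here the travel is 15 mm. Axes as the booster's.
- stand_foot (a point): Foot of the screw on the fixed blue bench stand. x points up its sheet (30 degrees slope), y level, z out of it. Sheet 96 mm wide, from x = -118 to +30 mm, no side walls. Screw: shank 6 mm thick, head 13 mm across, its underside 6.7 and top 10.7 mm over the sheet. The booster starts with slot_end here; moved 15 mm up the slope its wide hole is round the head and it lifts off along z.
- mount_plate: Zinc mounting plate 176 (x) x 178 mm (y) on the back wall inside the grey wall box; it slopes 40 degrees and looks up and towards the robot. Fixed. Origin and axes as slot_mid. Nothing but the hook screw stands on it. A black rack case 0.31 m tall stands between wall box and bench stand, nearest corner about x = 0.48, y = -0.12 m: pass in front of it.
- slot_mid (a point): Middle of the dark level slot in the mounting plate's face. x up the slope, y along the slot, z out through the opening. In the slot a hook screw like the stand's (shank 6, head 13 mm, underside 6.7 and top 10.7 mm over the plate) is clamped fast at x = 0, y anywhere from -12 to +12 mm: not reported, find it by touch or sight. The booster hangs on it with x up the slope.
- box_frame: Grey wall box without cover (back, walls, lip, black gasket), fixed on a tube cradle; not to be touched. Origin and axes as slot_mid. Its opening reaches from x = -115 to +40 and y = -80 to +80 mm; lip and gasket end 55 mm over the plate. Outsides of the walls: x = -134 and +59, y = -97 and +97 mm; hinges and latches to 104 mm at the sides, cable glands to x = -146 mm.
- pvc_tape: Black roll of tape, 64 x 62 x 19 mm, lying flat; origin under its middle. A bystander.
- card_case: Grey memory-card case, 55 x 85 x 12 mm; origin under its middle. A bystander.
- usb_stick: Red memory stick, 19 x 53 x 9 mm; origin under its middle. A bystander.
- screwdriver: Blue screwdriver, 28 x 207 x 28 mm, lying along its own y; origin under its middle. A bystander.

How it is judged (in metres and radians):
On the way:
1. the booster is slid off the bench stand's screw and lifted clear of it (z of wide_hole in the frame of stand_foot above 0.03 m), for 0.1 s.
At the end, for the whole second after the job is handed in: Booster released and still on the hook screw in the box: slot_end within 4 mm of slot_mid up or down the slope and 16 mm along the slot, less than 3 mm above the plate; underside within 0.06 rad of the plate, hanging straight within 0.2 rad (x of slot_end in the frame of slot_mid between -0.004 and 0.004 m and y of slot_end in the frame of slot_mid between -0.016 and 0.016 m and z of slot_end in the frame of slot_mid between -0.002 and 0.003 m and angle between the z axis of booster and the z axis of mount_plate, either way round below 0.06 rad and angle between the x axis of booster and the x axis of mount_plate, either way round below 0.2 rad and linear speed of booster below 0.01 m/s and angular speed of booster below 0.1 rad/s); the robot touches nothing.
It fails at once if the booster, fingers or arm touch the wall box's walls, lip or gasket with more than 2 N (contact force between any of booster, the fingers, the arm and box_frame above 2 N).
It fails at once if the booster is forced against the inside of the box with more than 40 N (contact force between booster and mount_plate above 40 N).
It fails at once if the tape, card case, memory stick or screwdriver is moved more than 15 mm (distance of any of pvc_tape, card_case, usb_stick, screwdriver from where it was at the start of the episode above 0.015 m).
It also fails if it takes over 58 s, if anything falls off the work surface, if the arm or the gripper's body presses on something with over 40 N, if the wrist force passes 120 N, or if a joint passes its speed limit or range.

## Robot

A 6-joint arm with a two-finger parallel gripper is mounted at the origin on a cart in front of the work surface, level with it; the furniture and walls round the work are solid. World frame = base frame: x ahead of the robot, y to its left, z up, the work surface at z = 0. Lengths are in mm, angles in rad, forces in N, time in s.
With the tool pointing down it reaches from about 300 to 775 mm from the base axis. Payload 14.6 kg.
Tool frame: the origin (TCP) lies at the very end of the fingers, on their centre line; the grasp point (between the pads) lies 19 mm behind it; z points along the fingers, y is the line along which they close (so a half turn about z gives the same grasp; the last joint's range is limited). The gripper opens to 94 mm and grips with 3 to 60 N. Pads are 16 mm wide; open, the fingers measure 119 mm over their backs; the gripper's body (75 mm by 177 mm) begins 78 mm behind the grasp point.
Start: joints at [1.158, 0.3, 1.521, -0, 1.321, -0.067], TCP at [186.419, 517.433, 166.646] pointing down, gripper open.
Joint ranges: [-3.03, 3.03], [-0.79, 2.21], [0.23, 2.52], [-1.04, 4.18], [0, 3.07], [-2.55, 2.55]. Speed limits (rad/s): [2.22, 2.22, 2.57, 3.14, 3.14, 3.14].

## Interface

Orientations are given as [roll, pitch, yaw] about the fixed x, y, z axes, in that order (R = Rz(yaw) Ry(pitch) Rx(roll)).
In Python, from cell import manip, eyes, ticket gives the robot as it stands. The module is installed in compiled form; this text tells all that it offers.
- The arm moves only by the tool arm_command, never from a script. Its argument "plan" is a list of rows, each a list of 5 numbers: the opening, from -1 (shut) to 1 (fully open), then the shift along the tool's x, y, z in m, then the turn about the tool's z in rad. In form: [[jaw, dx, dy, dz, roll], ...]. A call has 1 to 20 rows; each row shifts and turns the commanded pose from where the row before left it, along the tool's axes as they then stand; what a row does not reach is not made up. A row lasts 1/8 s, in which the tool goes at most 62.5 mm and 10.7 degrees, less where a joint would pass 70% of its speed; a pose out of reach is approached as far as the arm can. A call is refused whole if a number of a shift passes 0.0625 or a number of a turn 0.188, either way. A call with a gripper value outside its range is refused whole. The fingers move at their own pace and stop on an object; "newtons" is the grip in N (left out, the last holds). Time passes only in rows, so rows that do not move let the fingers close. It gives the time, the measured TCP pose, the force, the opening and the grip force at its end, in the units of the state.
- manip.read_state(): the state, without advancing time (a new reading comes with each control period).
- eyes.camera(name): name is "side" or "top"; returns a dict with "img" (400x640x3 uint8, blue, green, red), "z_map" (400x640 float32, mm along the optical axis (not along the pixel's ray), 0 where there is no reading), "fx", "fy", "cx", "cy" (pixels), "eye" and "orientation" of the camera in the world. Camera axes: x right, y down, z forward; pixel columns grow to the right and rows downward; lengths in mm; the calibration is good to about 2 mm. A picture is of the moment at which its call begins.
- ticket.sign_off(): hands the job in; it is judged then, once.
The state is a dict: "clock": time; "joints": joint angles; "qd": joint speeds; "effort": joint torques, N m; "eef_pos": TCP position; "eef_rot": TCP orientation; "wrist_force": force on the tool from outside, world axes, zero at the start; "moment": the same for the moment, N m; "finger_gap": finger opening in mm; "finger_force": force on a finger pad.
Only numpy, scipy, OpenCV 4.12 (cv2) and the standard library are available. Lean on these libraries where they do the work, as an engineer would, in place of code of your own. Each camera call takes 0.05 s, during which the arm holds its last target. There are 200 camera calls.

## Working session

There is one attempt and no reset: what is moved stays moved. The work goes in short steps, Python scripts to look and compute and a tool call to move; the robot and the scene stay as the last step left them, time stands still between calls to the robot, and variables do not carry over. Pictures are saved under pics/ and viewed, at most 10 in all, crops included, and the job is handed in when it is done.

Besides the shell and the picture viewer there is one more tool, called after "Request:" as name([rows], argument=value, ...), one row to a line, values as JSON. arm_command: Moves the arm, as the interface text tells. Its arguments: {"type":"object","properties":{"plan":{"type":"array"},"newtons":{"type":"number"}},"required":["plan"]}

```bash
mkdir -p pics; ls; python3 - <<'E'
from cell import manip, eyes, ticket
import cv2,numpy as np,pickle
s=manip.read_state();print(s)
for n in("side","top"):
    c=eyes.camera(n);cv2.imwrite(f"pics/{n}0.png",c["img"]);pickle.dump(c,open(f"{n}0.pkl","wb"))
    print(n,c["fx"],c["fy"],c["cx"],c["cy"],c["eye"],c["orientation"])
E
```

```text
pics
{'clock': 0.0, 'joints': array([ 1.15839644e+00,  3.00494920e-01,  1.52156566e+00, -1.72499548e-05,
        1.32071045e+00, -6.66343498e-02]), 'qd': array([-8.12215812e-04, -5.47898952e-04,  2.68013539e-03,  6.15381293e-04,
       -2.01171507e-04, -8.50884487e-06]), 'effort': array([ 1.93342086e-03, -5.31806266e+01, -3.52736843e+01,  7.09448196e-02,
        2.43466313e-02, -1.05026754e-04]), 'eef_pos': array([186.30689828, 517.15895466, 166.07981801]), 'eef_rot': array([-3.14041577e+00, -6.17914319e-05,  2.79583136e+00]), 'wrist_force': array([-0.35427997,  0.37727668,  0.61928887]), 'moment': array([-0.06304233, -0.01662638,  0.00090186]), 'finger_force': 0.0, 'finger_gap': 94.1349958974611}
side 378.3989975805508 378.3989975805508 319.2785319074739 204.45854229619607 [286.13651834 644.5763268  769.27371369] [-2.31906862 -0.01157442 -2.73042404]
top 495.60868692561877 495.60868692561877 316.58367463157094 200.18389154550115 [ 397.43680012   -6.0304886  1262.04159303] [-3.01389704  0.00705217 -1.59400579]
```

View pics/side0.png

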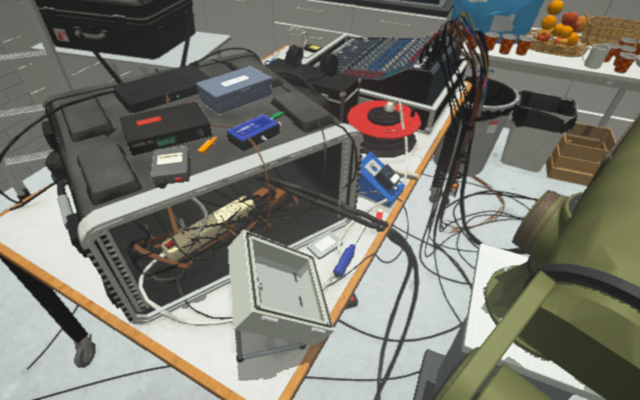

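View pics/top0.png

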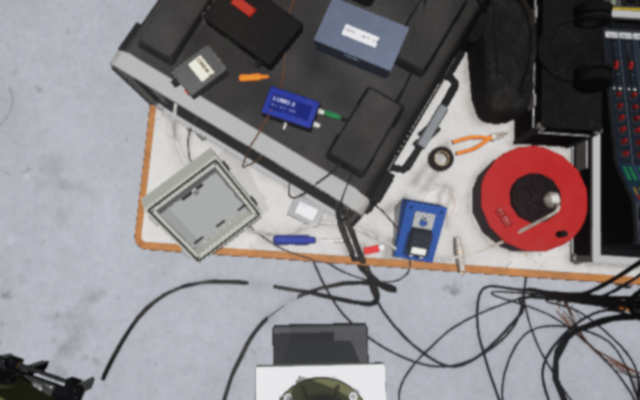

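The side view shows the wall box at about (280,290) and the stand at (378,178). The top view shows the box at (203,207), the stand and booster at (420,230), and the rack case corner near (350,215). Next I'll enlarge these areas and fit planes.

```bash
cat > h.py <<'E'
import numpy as np,cv2,pickle
from scipy.spatial.transform import Rotation as Ro
def cloud(c):
    v,u=np.mgrid[0:400,0:640];z=c["z_map"].astype(float)
    P=np.stack([(u-c["cx"])/c["fx"]*z,(v-c["cy"])/c["fy"]*z,z],-1)
    W=P@Ro.from_euler("xyz",c["orientation"]).as_matrix().T+np.array(c["eye"])
    W[z==0]=np.nan
    return W
def proj(c,p):
    q=(np.atleast_2d(p)-c["eye"])@Ro.from_euler("xyz",c["orientation"]).as_matrix()
    return np.c_[q[:,0]/q[:,2]*c["fx"]+c["cx"],q[:,1]/q[:,2]*c["fy"]+c["cy"]]
def plane(p,tol=3):
    p=p[np.isfinite(p).all(1)]
    rng=np.random.default_rng(0);best=0
    for _ in range(300):
        a,b,c=p[rng.choice(len(p),3,False)];n=np.cross(b-a,c-a);l=np.linalg.norm(n)
        if l<1:continue
        m=abs((p-a)@n/l)<tol
        if m.sum()>best:best=m.sum();M=m
    q=p[M];o=q.mean(0);n=np.linalg.svd(q-o,full_matrices=False)[2][2]
    return o,n*np.sign(n[2]),q
E
python3 - <<'E'
from h import *
T=pickle.load(open("top0.pkl","rb"));S=pickle.load(open("side0.pkl","rb"))
def crop(c,x0,x1,y0,y1):return cv2.resize(c["img"][y0:y1,x0:x1],(400,300),interpolation=cv2.INTER_CUBIC)
cv2.imwrite("pics/m.png",np.vstack([np.hstack([crop(T,140,268,145,265 -24),crop(T,380,460,190,270-20)]),np.hstack([crop(S,225,345,225,345-30),crop(S,340,420,140,200)])]))
for n,c,bx,st in(("top",T,(175,230,185,230),(398,447,198,262)),("side",S,(258,305,255,300),(355,410,150,205))):
    W=cloud(c)
    for b in(bx,st):
        p=W[b[2]:b[3],b[0]:b[1]].reshape(-1,3)
        o,nn,q=plane(p);print(n,b,o.round(1),nn.round(4),"tilt",np.degrees(np.arccos(nn[2])).round(1),"az",np.degrees(np.arctan2(nn[1],nn[0])).round(2),len(q),len(p))
E
```

```text
top (175, 230, 185, 230) [536.  269.3  94. ] [-0.5232 -0.3836  0.761 ] tilt 40.4 az -143.76 1983 2475
top (398, 447, 198, 262) [ 477.1 -249.8   66.8] [-0.4899  0.0921  0.8669] tilt 29.9 az 169.36 1200 3136
side (258, 305, 255, 300) [555.3 224.7  85.1] [-0.5187 -0.3804  0.7656] tilt 40.0 az -143.74 1626 2115
side (355, 410, 150, 205) [ 461.8 -297.7    1.8] [-1.470e-02 -6.000e-04  9.999e-01] tilt 0.8 az -177.56 882 3025
```

View pics/m.png

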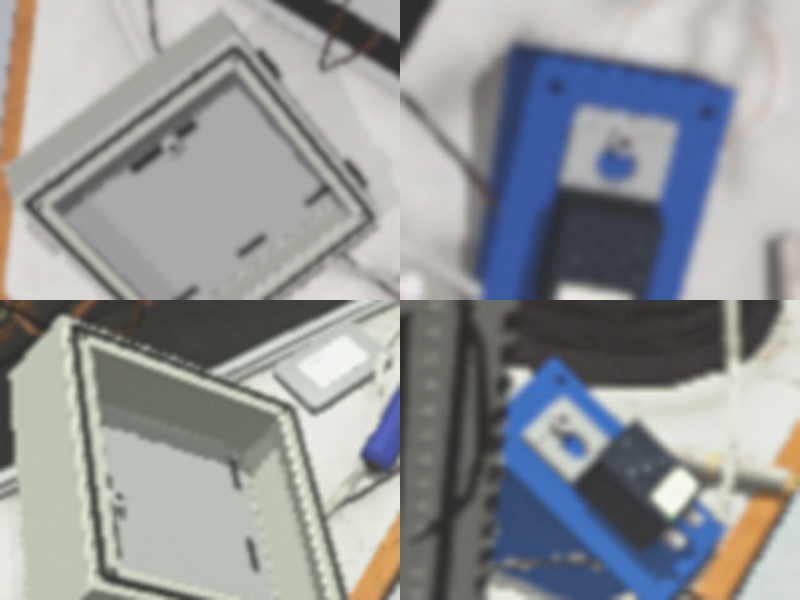

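The crops show the box's screw in its slot at top px (195,191), and the stand screw in the keyhole at top px (423,221). Now I'll fit the frames from the edges.

```bash
cat >> h.py <<'E'
def frame(o,tilt,az):
    # x up slope with heading az
    t=np.radians(tilt);h=np.array([np.cos(az),np.sin(az),0])
    x=h*np.cos(t)+np.array([0,0,np.sin(t)]);z=-h*np.sin(t)+np.array([0,0,np.cos(t)])
    return np.c_[x,np.cross(z,x),z]
E
python3 - <<'E'
from h import *
for n,bx,o in(("top",(140,265,145,265),[536,269.3,94.]),("side",(225,340,225,350),[555.3,224.7,85.1])):
    c=pickle.load(open(n+"0.pkl","rb"));W=cloud(c)
    R=frame(o,40,np.radians(36.25))
    p=W[bx[2]:bx[3],bx[0]:bx[1]].reshape(-1,3);L=(p-o)@R
    print(n,"plateZ",np.nanmedian(L[abs(L[:,2])<4,2]))
    k=abs(L[:,2]-55)<5;q=L[k]
    print("lip pts",k.sum(),"z",np.nanmedian(q[:,2]))
    m=abs(q[:,0]-np.median(q[:,0]))<40
    # edges: at mid rows
    cx=(np.percentile(q[:,0],2)+np.percentile(q[:,0],98))/2;cy=(np.percentile(q[:,1],1)+np.percentile(q[:,1],99))/2
    print("x range",np.percentile(q[:,0],[0.5,2,98,99.5]).round(1),"y",np.percentile(q[:,1],[.5,2,98,99.5]).round(1))
    for ax,s,lo,hi in((0,1,-60,60),(0,-1,-60,60),(1,1,-50,50),(1,-1,-50,50)):
        other=1-ax;C=[cx,cy]
        e=q[(abs(q[:,other]-C[other])<45)&((q[:,ax]-C[ax])*s>0)]
        print(ax,s,"inner/outer",np.percentile(e[:,ax],[2,98]).round(1), "slope",np.polyfit(e[:,other],e[:,ax],1)[0].round(3) if len(e)>5 else None,len(e))
W=cloud(c:=pickle.load(open("top0.pkl","rb")))
p=W[185:270,385:460].reshape(-1,3);o=np.array([477.1,-249.8,66.8])
for az in(-10.6,):
  R=frame(o,30,np.radians(az));L=(p-o)@R;k=abs(L[:,2])<3;q=L[k]
  print("stand",k.sum(),np.percentile(q[:,0],[.5,2,98,99.5]).round(1),np.percentile(q[:,1],[.5,2,98,99.5]).round(1))
  for ax,s in((0,1),(1,1),(1,-1)):
    a=[];
    for b in range(-40,40,8):
        e=q[(q[:,1-ax]>=b)&(q[:,1-ax]<b+8)]
        if len(e):a.append((b+4,(e[:,ax]*s).max()*s))
    a=np.array(a);print(ax,s,a.round(1).tolist())
  b=L[(L[:,2]>30)&(L[:,2]<50)];print("body",len(b),np.percentile(b,[2,50,98],axis=0).round(1))
E
```

```text
top plateZ 0.043694527956038676
lip pts 2048 z 53.031283855163664
x range [-83.2 -81.4 108.4 109.6] y [-102.3 -101.3   90.1   94.9]
0 1 inner/outer [ 90.1 109.6] slope -0.004 328
0 -1 inner/outer [-83.8 -64.4] slope -0.006 241
1 1 inner/outer [74.6 90.2] slope 0.005 247
1 -1 inner/outer [-102.4  -86.1] slope -0.024 242
side plateZ 0.06175680180827221
lip pts 2266 z 52.475771388188804
x range [-195.2 -180.8  121.   121.7] y [-194.3 -186.2  137.9  141.7]
0 1 inner/outer [-24.3 121.3] slope 1.252 512
0 -1 inner/outer [-155.6  -32.5] slope 0.2 206
1 1 inner/outer [-19.1 138.1] slope 1.184 643
1 -1 inner/outer [-55.9 -28.1] slope -0.084 185
stand 1247 [-88.  -85.5  61.7  62.5] [-48.9 -47.7  46.1  47.2]
0 1 [[-36.0, 62.5], [-28.0, 61.8], [-20.0, 62.1], [-12.0, 63.8], [-4.0, 62.9], [4.0, 62.4], [12.0, 62.4], [20.0, 63.6], [28.0, 61.2], [36.0, 62.4]]
1 1 [[-36.0, 46.9], [-28.0, 47.2], [-20.0, 46.3], [-12.0, 46.6], [-4.0, 46.6], [4.0, 45.0], [12.0, 46.8], [20.0, 46.6], [28.0, 46.2], [36.0, 44.8]]
1 -1 [[-36.0, -48.5], [-28.0, -47.2], [-20.0, -49.3], [-12.0, -47.4], [-4.0, -48.6], [4.0, -48.3], [12.0, -49.1], [20.0, -48.1], [28.0, -48.5], [36.0, -48.9]]
body 461 [[-55.3 -23.4  30.5]
 [-24.8  -0.1  34.2]
 [  2.4  22.9  38.5]]
```

```bash
cat >> h.py <<'E'
RB=frame(0,40,np.radians(36.25));OB=np.array([536,269.3,94.])+RB@[50.35,-5.9,0]
RS=frame(0,30,np.radians(-10.6));OS=np.array([477.1,-249.8,66.8])+RS@[32.4,-.6,0]
def warp(c,O,R,z,hx=30,hy=30,s=6):
    v,u=np.mgrid[0:2*hx*s,0:2*hy*s]  # rows: x down from +hx ; cols: y from +hy to -hy
    L=np.stack([hx-v/s,hy-u/s,np.full(v.shape,float(z))],-1).reshape(-1,3)
    p=proj(c,L@R.T+O).reshape(v.shape+(2,)).astype(np.float32)
    im=cv2.remap(c["img"],p[...,0],p[...,1],cv2.INTER_CUBIC)
    for k in range(-hx,hx,10):cv2.line(im,(0,(hx-k)*s),(6,(hx-k)*s),(0,0,255));cv2.line(im,((hy-k)*s,0),((hy-k)*s,6),(0,0,255))
    cv2.drawMarker(im,(hy*s,hx*s),(0,255,0),cv2.MARKER_CROSS,12)
    return im
E
python3 - <<'E'
from h import *
print("OB",OB.round(1),"OS",OS.round(1))
T=pickle.load(open("top0.pkl","rb"));S=pickle.load(open("side0.pkl","rb"))
a=[warp(c,OB,RB,z,25,30,5) for c in(T,S) for z in(0,)]+[warp(c,OS,RS,4,25,30,5) for c in(T,S)]
cv2.imwrite("pics/w.png",np.vstack([np.hstack(a[:2]),np.hstack(a[2:])]))
for n,c,b in(("T",T,(398,447,198,262)),("S",S,(355,405,150,205))):
    L=(cloud(c)-OS)@RS;q=L[b[2]:b[3],b[0]:b[1]].reshape(-1,3)
    k=(abs(q[:,2])<6)&(abs(q[:,1])>28)&(abs(q[:,1])<46)&(q[:,0]>-80)&(q[:,0]<28);print(n,"stand z",k.sum(),np.median(q[k,2]))
    k=(q[:,2]>28)&(q[:,2]<50)&(abs(q[:,1])<40)&(q[:,0]<-15)&(q[:,0]>-110);print("body",k.sum(),np.percentile(q[k],[2,50,98],axis=0).round(1).tolist())
L=(cloud(S)-OB)@RB;k=(abs(L[...,2])<6)&(abs(L[...,1])<60)&(L[...,0]<0)&(L[...,0]>-90);print("S plate z",k.sum(),np.median(L[k][:,2]))
k=(abs(L[...,2]-55)<8)&(abs(L[...,1])<110)&(L[...,0]<70)&(L[...,0]>-150);q=L[k]
for ax,s in((0,1),(0,-1),(1,1),(1,-1)):
    m=q[(abs(q[:,1-ax]+(37.5 if ax else 0))<45)];C=-37.5 if ax==0 else 0
    m=m[(m[:,ax]-C)*s>0];print(ax,s,len(m),np.percentile(m[:,ax],[2,98]).round(1) if len(m)>9 else 0)
E
```

```text
OB [570.6 287.3 126.4] OS [ 504.6 -255.6   83. ]
T stand z 589 -0.2094660085230889
body 475 [[-87.8, -22.8, 29.3], [-57.2, 0.5, 34.1], [-29.8, 23.4, 38.4]]
S stand z 208 -0.6577128613434295
body 252 [[-88.4, -25.0, 28.8], [-59.2, 2.5, 33.2], [-30.4, 22.7, 36.7]]
S plate z 1164 0.19853641671543126
0 1 367 [38.4 57.5]
0 -1 223 [-135.8 -116.5]
1 1 372 [79.6 98.5]
1 -1 192 [-97.5 -80.8]
```

View pics/w.png

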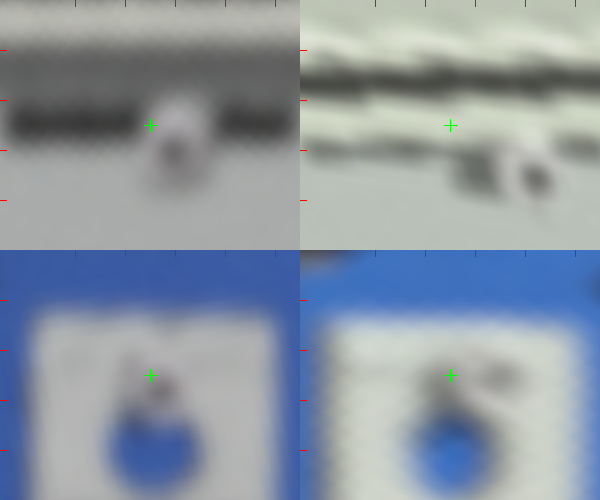

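The top view centres the slot at x=0. The screw blob shows at y≈-5 in the top view and y≈-16 in the side view, before parallax. The stand agrees in both views. Next step is to resolve the parallax.

```bash
python3 - <<'E'
from h import *
T=pickle.load(open("top0.pkl","rb"));S=pickle.load(open("side0.pkl","rb"))
for c in(T,S):
    e=RB.T@(np.array(c["eye"])-OB);print("shift at z=0 of a z=10.7 pt", (-e[:2]/e[2]*10.7).round(2),e.round(0))
    e=RS.T@(np.array(c["eye"])-OS);print("stand", (-e[:2]/e[2]*10.7).round(2))
a=[warp(c,OB,RB,z,25,30,5) for c in(T,S) for z in(10.7,)]+[warp(c,OS,RS,10.7,25,30,5) for c in(T,S)]
cv2.imwrite("pics/w2.png",np.vstack([np.hstack(a[:2]),np.hstack(a[2:])]))
E
```

```text
shift at z=0 of a z=10.7 pt [-4.9   1.34] [ 490. -134. 1071.]
stand [-4.47 -2.2 ]
shift at z=0 of a z=10.7 pt [-8.48 -9.68] [399. 456. 504.]
stand [ -0.19 -11.52]
```

View pics/w2.png

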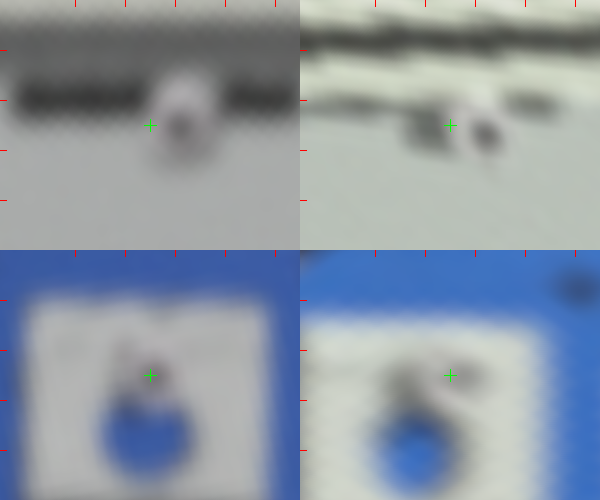

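Both views put the hook screw at about y=-6.7 in the plate frame, near x=0. The tool can only point down, so I'll hold the booster at 30° and let it pivot to 40° in a light grip against the plate. First I'll move above the stand.

Request:
arm_command([
  [1,0,0,-0.05,-0.161],
  [1,0,0,0,0],
  [1,-0.0219,-0.039,0,0],
  [1,-0.0219,-0.039,0,0],
  [1,-0.0219,-0.039,0,0],
  [1,-0.0219,-0.039,0,0],
  [1,-0.0219,-0.039,0,0],
  [1,-0.0219,-0.039,0,0],
  [1,-0.0219,-0.039,0,0],
  [1,-0.0219,-0.039,0,0],
  [1,-0.0219,-0.039,0,0],
  [1,-0.0219,-0.039,0,0],
  [1,-0.0219,-0.039,0,0],
  [1,-0.0219,-0.039,0,0],
  [1,-0.0219,-0.039,0,0],
  [1,-0.0219,-0.039,0,0],
  [1,-0.0219,-0.039,0,0],
  [1,-0.0219,-0.039,0,0],
  [1,-0.0219,-0.039,0,0],
  [1,0,0,0,0],
], newtons=15)

```text
clock: 2.6
eef_pos: [430.4, -204.5, 215.1]
eef_rot: [3.141, -0.002, 2.953]
wrist_force: [-0.1, 0.4, 0.3]
finger_gap: 94.1
finger_force: 0.0
```

Request:
arm_command([
  [1,-0.0218,-0.0366,0,-0.003],
  [1,0,0,0.04,0],
  [1,0,0,0.04,0],
  [1,0,0,0.03,0],
  [1,0,0,0.025,0],
  [1,0,0,0.02,0],
  [1,0,0,0,0],
  [1,0,0,0,0],
])

```text
clock: 3.6
eef_pos: [445.5, -242.4, 62.4]
eef_rot: [-3.141, 0.001, 2.96]
wrist_force: [0.1, -0.1, -0.2]
finger_gap: 94.0
finger_force: 0.0
```

```bash
python3 - <<'E'
from h import *
from cell import eyes
a=[]
for n,b in(("top",(380,460,185,270-25)),("side",(340,420,140,200))):
    c=eyes.camera(n);a.append(cv2.resize(c["img"][b[2]:b[3],b[0]:b[1]],(400,300),interpolation=cv2.INTER_CUBIC))
cv2.imwrite("pics/g.png",np.hstack(a))
E
```

```text
(no output)
```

View pics/g.png

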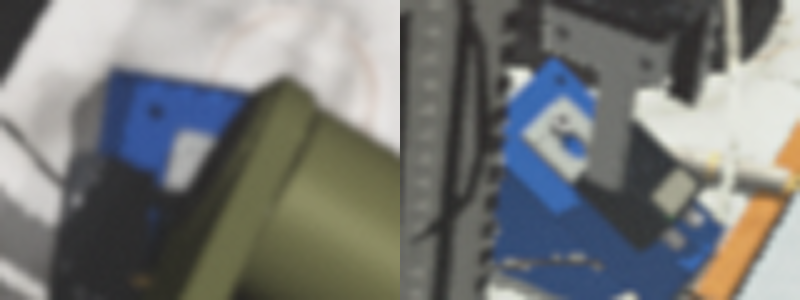

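The finger straddles the body as intended: in the right half (side view) it is at about (610,130) and the body at (640,190). I'll correct the small residual and close.

Request:
arm_command([
  [1,0,-0.002,0.003,0],
  [1,0,0,0,0],
  [0.2,0,0,0,0],
  [-0.1,0,0,0,0],
  [-0.4,0,0,0,0],
  [-1,0,0,0,0],
  [-1,0,0,0,0],
  [-1,0,0,0,0],
  [-1,0,0,0,0],
  [-1,0,0,0,0],
], newtons=15)

```text
clock: 4.95
eef_pos: [444.9, -244.6, 58.7]
eef_rot: [-3.142, 0.0, 2.96]
wrist_force: [0.2, -0.6, 0.8]
finger_gap: 17.4
finger_force: 0.0
```

```bash
python3 - <<'E'
from h import *
from cell import eyes,manip
print(manip.read_state()["finger_gap"])
a=[]
for n,b in(("top",(380,460,185,270-25)),("side",(340,420,140,200))):
    c=eyes.camera(n);a.append(cv2.resize(c["img"][b[2]:b[3],b[0]:b[1]],(400,300),interpolation=cv2.INTER_CUBIC));pickle.dump(c,open(n+"1.pkl","wb"))
cv2.imwrite("pics/g2.png",np.hstack(a))
E
```

```text
17.430606249557176
```

View pics/g2.png

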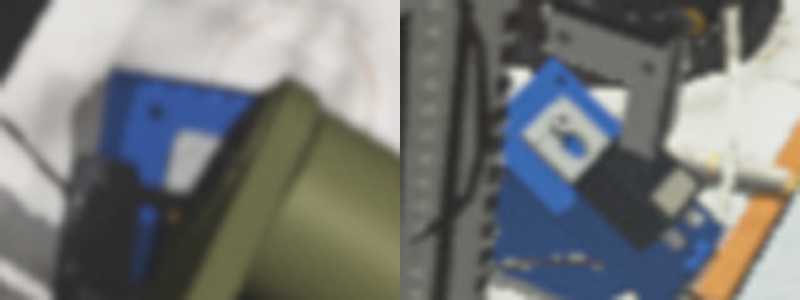

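```bash
python3 - <<'E'
from h import *
c=pickle.load(open("side1.pkl","rb"));W=cloud(c)
for (u,v) in((650,60),(650,100),(648,130),(645,148),(620,170),(640,210),(670,190),(575,150),(690,30),(600,25)):
    x=340+(u-400)//5;y=140+v//5;p=W[y,x];print((u,v),p.round(0),((p-OS)@RS).round(0),c["img"][y,x])
E
```

```text
(650, 60) [ 434. -160.  214.] [-10.  81. 157.] [102 106 104]
(650, 100) [ 442. -226.  143.] [-28.  18.  85.] [109 113 111]
(648, 130) [ 442. -227.  121.] [-39.  17.  66.] [110 114 112]
(645, 148) [ 440. -225.  112.] [-45.  18.  60.] [109 112 109]
(620, 170) [ 452. -226.   89.] [-46.  19.  34.] [60 58 56]
(640, 210) [ 436. -220.   69.] [-71.  22.  25.] [57 54 53]
(670, 190) [ 424. -237.   76.] [-75.   3.  36.] [144 163 164]
(575, 150) [ 487. -255.   73.] [-20.  -3.   0.] [176 112  75]
(690, 30) [ 423. -203.  209.] [-15.  37. 154.] [52 73 81]
(600, 25) [ 462. -160.  228.] [ 21.  86. 155.] [73 75 75]
```

```bash
python3 - <<'E'
from h import *
c=pickle.load(open("side1.pkl","rb"));W=cloud(c)
x=340+(646-400)//5
for x in(385,388,390,392):
  for y in range(150,182,2):
    p=W[y,x];print(x,y,p.round(0),((p-OS)@RS).round(0),c["img"][y,x])
E
```

```text
385 150 [ 448. -163.  214.] [  2.  80. 150.] [111 115 113]
385 152 [ 447. -165.  207.] [ -1.  79. 144.] [113 117 114]
385 154 [ 446. -164.  202.] [ -5.  79. 140.] [110 115 113]
385 156 [ 446. -165.  195.] [ -9.  78. 134.] [110 115 113]
385 158 [ 496. -425.    2.] [ -21. -168.  -81.] [148 155 153]
385 160 [ 456. -227.  138.] [-18.  20.  74.] [143 150 149]
385 162 [ 456. -229.  129.] [-23.  17.  66.] [124 130 129]
385 164 [ 454. -226.  125.] [-27.  19.  64.] [118 119 116]
385 166 [ 454. -229.  116.] [-31.  17.  56.] [112 115 112]
385 168 [ 453. -227.  110.] [-35.  18.  52.] [109 114 112]
385 170 [ 454. -242.   92.] [-40.   4.  34.] [71 70 68]
385 172 [ 451. -232.   93.] [-44.  14.  37.] [60 57 55]
385 174 [ 450. -229.   88.] [-48.  16.  34.] [62 59 56]
385 176 [ 448. -221.   87.] [-52.  24.  35.] [62 60 58]
385 178 [ 447. -223.   79.] [-56.  22.  28.] [57 55 53]
385 180 [ 446. -224.   71.] [-61.  20.  21.] [56 54 52]
388 150 [ 439. -156.  221.] [ -3.  85. 161.] [112 115 113]
388 152 [ 439. -164.  210.] [ -7.  78. 150.] [ 98 102 100]
388 154 [ 438. -159.  208.] [-10.  83. 150.] [101 105
[... 1897 characters left out ...]
.] [107 110 109]
392 158 [ 426. -162.  196.] [-25.  77. 145.] [92 96 96]
392 160 [ 437. -229.  142.] [-32.  14.  87.] [87 91 89]
392 162 [ 437. -232.  133.] [-37.  10.  79.] [75 78 78]
392 164 [ 439. -252.  112.] [-42.  -9.  58.] [68 69 70]
392 166 [ 438. -251.  105.] [-46.  -8.  53.] [78 80 79]
392 168 [ 437. -255.   96.] [-51. -12.  44.] [100 104 103]
392 170 [ 437. -260.   85.] [-56. -17.  35.] [71 72 69]
392 172 [ 435. -252.   84.] [-59.  -9.  36.] [62 59 54]
392 174 [ 433. -249.   79.] [-64.  -6.  33.] [60 58 55]
392 176 [ 431. -239.   80.] [-67.   3.  35.] [ 92 100  98]
392 178 [ 428. -231.   79.] [-71.  10.  36.] [137 154 155]
392 180 [ 427. -228.   75.] [-75.  13.  34.] [135 152 152]
```

The fingers closed in the air above the body: depth puts their tips at about z≈105, while the state reports 59. I'll open again and measure that offset.

Request:
arm_command([
  [1,0,0,0,0],
  [1,0,0,0,0],
  [1,0,0,0,0],
  [1,0,0,0,0],
  [1,0,0,0,0],
  [1,0,0,0,0],
  [1,0,0,0,0],
  [1,0,0,0,0],
])

```text
clock: 6.05
eef_pos: [444.9, -244.7, 58.7]
eef_rot: [-3.142, 0.0, 2.96]
wrist_force: [0.6, -0.5, 0.3]
finger_gap: 86.2
finger_force: 0.0
```

```bash
python3 - <<'E'
from h import *
from cell import eyes,manip
s=manip.read_state();print(s["eef_pos"],s["finger_gap"],s["joints"].round(3))
t=s["eef_pos"];c=eyes.camera("side");W=cloud(c);pickle.dump(c,open("side2.pkl","wb"))
y=s["eef_rot"][2];R=np.c_[[np.cos(y),np.sin(y),0],[np.sin(y),-np.cos(y),0],[0,0,-1]]
L=(W-t)@R  # tool coords: z neg = behind tip
for lo,hi in((35,75),(-75,-35)):
  for xx in(-12,-6,0,6,12):
    k=(abs(L[...,0]-xx)<3)&(L[...,1]>lo)&(L[...,1]<hi)&(L[...,2]<30)
    q=L[k];q=q[np.argsort(-q[:,2])][:14];print(lo,xx,q.round(0).tolist())
E
```

```text
[ 444.90390097 -244.65712522   58.66219139] 86.22958259082877 [-0.575  0.327  1.756 -0.     1.059 -1.964]
35 -12 [[-13.0, 44.0, 26.0], [-13.0, 38.0, 26.0], [-11.0, 43.0, 25.0], [-9.0, 37.0, 9.0], [-12.0, 45.0, 8.0], [-13.0, 43.0, 6.0], [-10.0, 42.0, 6.0], [-14.0, 36.0, 4.0], [-11.0, 41.0, 4.0], [-13.0, 44.0, 2.0], [-9.0, 54.0, -58.0], [-9.0, 53.0, -78.0], [-11.0, 50.0, -79.0], [-9.0, 53.0, -102.0]]
35 -6 [[-4.0, 35.0, 27.0], [-9.0, 39.0, 27.0], [-6.0, 39.0, 26.0], [-4.0, 45.0, 12.0], [-8.0, 44.0, 11.0], [-3.0, 41.0, 11.0], [-5.0, 39.0, 9.0], [-7.0, 41.0, 9.0], [-7.0, 35.0, 9.0], [-4.0, 47.0, 8.0], [-9.0, 44.0, 7.0], [-3.0, 49.0, -43.0], [-8.0, 53.0, -47.0], [-5.0, 54.0, -49.0]]
35 0 [[2.0, 44.0, 18.0], [2.0, 45.0, 14.0], [2.0, 39.0, 13.0], [-0.0, 47.0, 13.0], [-2.0, 44.0, 12.0], [1.0, 37.0, 12.0], [1.0, 43.0, 12.0], [-1.0, 41.0, 10.0], [0.0, 36.0, 9.0], [2.0, 48.0, -41.0], [-3.0, 52.0, -49.0], [2.0, 55.0, -49.0], [0.0, 52.0, -50.0], [1.0, 54.0, -55.0]]
35 6 [[6.0, 45.0, 19.0], [7.0, 39.0, 19.0], [5.0, 44.0, 16.0], [8.0, 37.0, 16.0], [5.0, 38.0, 13.0], [5.0, 43.0, 13.0], [7.0, 42.0, 1
[... 1000 characters left out ...]
.0], [-1.0, -46.0, -57.0], [2.0, -44.0, -59.0], [-1.0, -44.0, -62.0], [2.0, -43.0, -64.0]]
-75 6 [[8.0, -46.0, -39.0], [6.0, -42.0, -41.0], [4.0, -47.0, -41.0], [9.0, -43.0, -45.0], [5.0, -43.0, -47.0], [9.0, -41.0, -49.0], [7.0, -45.0, -50.0], [5.0, -42.0, -51.0], [3.0, -45.0, -53.0], [9.0, -46.0, -54.0], [7.0, -41.0, -56.0], [6.0, -44.0, -57.0], [8.0, -46.0, -58.0], [4.0, -47.0, -59.0]]
-75 12 [[10.0, -49.0, -42.0], [9.0, -49.0, -45.0], [9.0, -53.0, -50.0], [9.0, -46.0, -51.0], [10.0, -50.0, -56.0], [9.0, -51.0, -59.0], [10.0, -54.0, -64.0], [10.0, -46.0, -65.0], [9.0, -40.0, -68.0], [10.0, -52.0, -69.0], [10.0, -45.0, -69.0], [9.0, -52.0, -72.0], [9.0, -45.0, -73.0], [10.0, -47.0, -79.0]]
```

Both fingertips measure 40 mm behind the reported TCP, with x and y agreeing. So the true tip z is the reported z + 40, and I'll use that correction throughout. Descending the missing 40 mm while watching the force.

Request:
arm_command([
  [1,0,0,0.01,0],
  [1,0,0,0.01,0],
  [1,0,0,0.01,0],
  [1,0,0,0.007,0],
  [1,0,0,0,0],
  [1,0,0,0,0],
])

```text
clock: 6.85
eef_pos: [445.0, -244.7, 21.9]
eef_rot: [-3.141, 0.0, 2.96]
wrist_force: [-0.1, 0.0, -0.2]
finger_gap: 94.1
finger_force: 0.0
```

```bash
cat >> h.py <<'E'
def tips(c,s):
    W=cloud(c);y=s["eef_rot"][2];R=np.c_[[np.cos(y),np.sin(y),0],[np.sin(y),-np.cos(y),0],[0,0,-1]]
    return (W-s["eef_pos"])@R
E
python3 - <<'E'
from h import *
from cell import eyes,manip
s=manip.read_state();c=eyes.camera("side");L=tips(c,s);pickle.dump(c,open("side3.pkl","wb"))
for lo,hi in((48,70),(-58,-35)):
    k=(abs(L[...,0])<9)&(L[...,1]>lo)&(L[...,1]<hi)&(L[...,2]<-20);q=L[k];print(np.sort(q[:,2])[-6:].round(0),np.median(q,axis=0).round(1))
q=((cloud(c)-OS)@RS)[150:205,355:405].reshape(-1,3);k=(q[:,2]>28)&(q[:,2]<50)&(abs(q[:,1])<28)&(q[:,0]<-15)&(q[:,0]>-110);print(np.percentile(q[k],[2,50,98],axis=0).round(1).tolist())
E
```

```text
[-49. -48. -48. -48. -45. -32.] [   0.3   60.  -300. ]
[-46. -45. -44. -44. -41. -40.] [  3.1 -48.5 -81.4]
[[-88.9, -25.0, 29.7], [-68.3, 1.6, 33.3], [-44.6, 23.2, 36.5]]
```

Request:
arm_command([
  [1,0,0,0.003,0],
  [0.3,0,0,0,0],
  [0.1,0,0,0,0],
  [0,0,0,0,0],
  [-0.2,0,0,0,0],
  [-1,0,0,0,0],
  [-1,0,0,0,0],
  [-1,0,0,0,0],
], newtons=15)

```text
clock: 7.9
eef_pos: [444.9, -244.7, 18.7]
eef_rot: [-3.141, 0.0, 2.96]
wrist_force: [-0.4, -0.8, 0.4]
finger_gap: 48.0
finger_force: 14.9
```

Request:
arm_command([
  [-1,0.0005,0,-0.0009,0],
  [-1,-0.0026,0,-0.0015,0],
  [-1,-0.0026,0,-0.0015,0],
  [-1,-0.0026,0,-0.0015,0],
  [-1,-0.0026,0,-0.0015,0],
  [-1,-0.0026,0,-0.0015,0],
  [-1,0,0,0,0],
  [-1,0,0,0,0],
])

```text
clock: 8.9
eef_pos: [457.1, -246.9, 27.0]
eef_rot: [3.142, -0.0, 2.96]
wrist_force: [-0.6, -0.1, -3.0]
finger_gap: 48.0
finger_force: 14.9
```

Request:
arm_command([
  [-1,0.0015,0,-0.0026,0],
  [-1,0.0015,0,-0.0026,0],
  [-1,0.0015,0,-0.0026,0],
  [-1,0.0015,0,-0.0026,0],
  [-1,0,0,0,0],
])

```text
clock: 9.52
eef_pos: [451.3, -245.9, 37.7]
eef_rot: [-3.141, 0.0, 2.96]
wrist_force: [-0.3, -0.2, -2.1]
finger_gap: 48.1
finger_force: 14.9
```

Request:
arm_command([
  [-1,0.01,0,-0.0173,0],
  [-1,0.01,0,-0.0173,0],
  [-1,0.01,0,-0.0173,0],
  [-1,0,0,-0.04,0],
  [-1,0,0,-0.04,0],
  [-1,0,0,-0.04,0],
  [-1,0,0,0,0],
  [-1,0,0,0,0],
])

```text
clock: 10.52
eef_pos: [421.4, -240.1, 208.2]
eef_rot: [3.141, -0.001, 2.96]
wrist_force: [-0.5, -0.6, -2.1]
finger_gap: 47.9
finger_force: 14.9
```

```bash
python3 - <<'E'
from h import *
from cell import eyes,manip
s=manip.read_state();c=eyes.camera("side");L=tips(c,s);pickle.dump(c,open("side4.pkl","wb"))
t=s["eef_pos"];print(t,s["wrist_force"].round(1),s["moment"].round(2))
u,v=proj(c,t+[0,0,40])[0].astype(int);print(u,v)
cv2.imwrite("pics/l.png",cv2.resize(c["img"][max(0,v-50):v+50,max(0,u-65):u+65],(650,500),interpolation=cv2.INTER_CUBIC))
# booster y+ side / top points: L relative; grasp at tool (0,0,-59)
k=(abs(L[...,1])<30)&(abs(L[...,0])<90)&(L[...,2]>-110)&(L[...,2]<10);q=L[k]
o,n,qq=plane(np.c_[-q[:,0],q[:,1],-q[:,2]],2);print("plane in (upslope,y,up)",o.round(1),n.round(3),len(qq),len(q),"pitch",np.degrees(np.arctan2(-n[0],n[2])))
E
```

```text
[ 421.42543559 -240.13995401  208.21878361] [-0.5 -0.6 -2.1] [ 0.06  0.02 -0.02]
404 126
plane in (upslope,y,up) [-15.7  -1.4  58.8] [-0.526  0.01   0.851] 167 606 pitch 31.707219483576925
```

View pics/l.png

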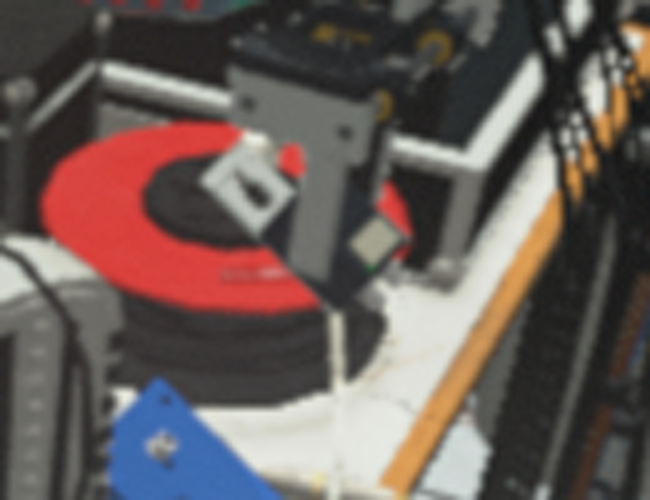

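The booster hangs straight in the grip at (330,230), and the bare stand screw shows at (160,445). The fitted pitch is about 31° and z_b = 25.9 mm at the grasp, as planned. Next is the transit in front of the rack, then the turn.

Request:
arm_command([
  [-1,0.036,0,0,0],
  [-1,0.036,0,0,0],
  [-1,0.0038,0.0409,0,0],
  [-1,0.0038,0.0409,0,0],
  [-1,0.0038,0.0409,0,0],
  [-1,0.0038,0.0409,0,0],
  [-1,0.0038,0.0409,0,0],
  [-1,0.0038,0.0409,0,0],
  [-1,0.0038,0.0409,0,0],
  [-1,0.0038,0.0409,0,0],
  [-1,0,0,0,-0.136],
  [-1,0,0,0,-0.136],
  [-1,0,0,0,-0.136],
  [-1,0,0,0,-0.136],
  [-1,0,0,0,-0.136],
  [-1,0,0,0,-0.134],
  [-1,0,0,0,0],
  [-1,0,0,0,0],
])

```text
clock: 12.82
eef_pos: [380.0, 99.9, 208.8]
eef_rot: [3.141, -0.001, -2.512]
wrist_force: [0.0, -0.5, -1.8]
finger_gap: 48.1
finger_force: 14.9
```

Request:
arm_command([
  [-1,-0.038,0.0079,0,0],
  [-1,-0.038,0.0079,0,0],
  [-1,-0.038,0.0079,0,0],
  [-1,-0.038,0.0079,0,-0.003],
  [-1,0,0,-0.0,0],
  [-1,0,0,0.025,0],
  [-1,0,0,0.02,0],
  [-1,0,0,0.019,0],
  [-1,0,0,0,0],
  [-1,0,0,0,0],
])

```text
clock: 14.08
eef_pos: [484.4, 215.1, 146.2]
eef_rot: [-3.141, 0.001, -2.507]
wrist_force: [0.2, -0.4, -2.3]
finger_gap: 47.9
finger_force: 14.9
```

```bash
python3 - <<'E'
from h import *
from cell import eyes,manip
s=manip.read_state();c=eyes.camera("side");L=tips(c,s);pickle.dump((c,s),open("side5.pkl","wb"))
t=s["eef_pos"];print(t,s["eef_rot"],s["wrist_force"].round(1),s["joints"].round(2))
q=L[(abs(L[...,1])<30)&(abs(L[...,0])<95)&(L[...,2]>-110)&(L[...,2]<15)]
q=np.c_[-q[:,0],q[:,1],-q[:,2]-59] # relative to grasp: upslope,y,up
o,n,qq=plane(q,2);print("plane",o.round(1),n.round(3),len(qq),len(q),"pitch",np.degrees(np.arctan2(-n[0],n[2])),"zb",34-o@n)
for p in np.radians([30,32]):
    B=np.c_[q[:,0]*np.cos(p)+q[:,2]*np.sin(p),q[:,1],-q[:,0]*np.sin(p)+q[:,2]*np.cos(p)]
    e=B[(B[:,0]>28)&(B[:,0]<80)&(abs(B[:,2]+22)<5)];f=B[(abs(B[:,2]-8)<4)&(abs(B[:,0])<60)]
    print(len(e),np.percentile(e,[2,50,98],axis=0).round(1).tolist() if len(e) else 0,"top",np.percentile(f,[2,50,98],axis=0).round(1).tolist())
g=L[(L[...,2]<-90)&(L[...,2]>-200)&(abs(L[...,1])<110)&(abs(L[...,0])<110)]
for z in range(-200,-90,15):
    m=g[(g[:,2]>z)&(g[:,2]<z+15)]
    if len(m):print(z,np.percentile(m,[1,99],axis=0).round(0).tolist())
cv2.imwrite("pics/b.png",cv2.resize(c["img"][180:350,200:360],(564,600),interpolation=cv2.INTER_CUBIC))
E
```

```text
[484.35758179 215.11224594 146.21642394] [-3.14129047e+00  8.67364390e-04 -2.50727824e+00] [ 0.2 -0.4 -2.3] [ 0.35  0.27  1.61 -0.    1.26 -1.86]
plane [46.9  2.4  1.5] [-0.491  0.006  0.871] 362 690 pitch 29.375702007520715 zb 55.71352517465822
311 [[28.7, -24.3, -25.7], [49.3, 3.1, -22.3], [65.2, 23.4, -20.6]] top [[-33.6, 12.8, 4.0], [-24.8, 21.6, 7.4], [-13.4, 24.8, 9.8]]
293 [[28.5, -24.2, -26.4], [48.5, 2.6, -24.0], [64.4, 23.4, -22.2]] top [[-33.3, 12.9, 4.4], [-24.3, 21.7, 7.9], [-13.2, 24.8, 10.4]]
-200 [[-21.0, -12.0, -200.0], [23.0, 18.0, -185.0]]
-185 [[-33.0, -77.0, -184.0], [33.0, 89.0, -170.0]]
-170 [[-33.0, -74.0, -170.0], [34.0, 88.0, -155.0]]
-155 [[-33.0, -75.0, -155.0], [33.0, 81.0, -140.0]]
-140 [[-33.0, -74.0, -140.0], [32.0, 81.0, -136.0]]
-125 [[-2.0, -27.0, -120.0], [10.0, -24.0, -111.0]]
-110 [[-2.0, -27.0, -110.0], [10.0, -23.0, -107.0]]
```

View pics/b.png

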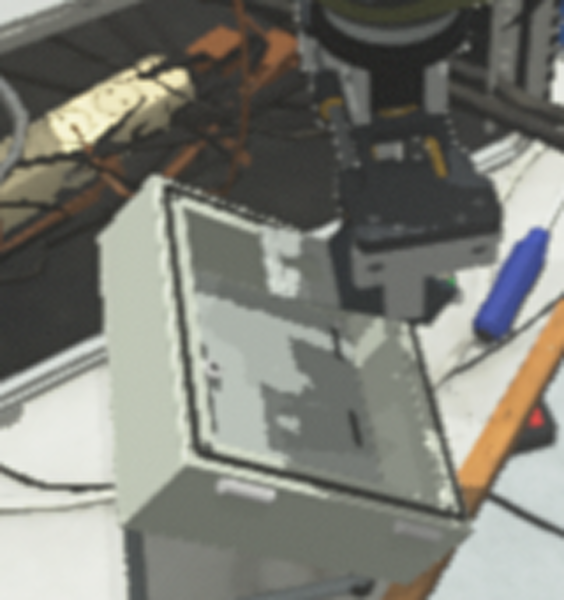

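The booster is above the box opening at (270,330) in the picture and shadows the plate, clear of the lip. The measured pitch is about 29.5° and the grasp is as planned. Descending along the plate normal.

Request:
arm_command([
  [-1,-0.0064,0.0005,0.0077,0],
  [-1,-0.0064,0,0.0077,0],
  [-1,-0.0064,0,0.0077,0],
  [-1,-0.0064,0,0.0077,0],
  [-1,-0.0064,0,0.0077,0],
  [-1,-0.0064,0,0.0077,0],
  [-1,-0.0064,0,0.0077,0],
  [-1,-0.0064,0,0.0077,0],
  [-1,0,0,0,0],
  [-1,0,0,0,0],
])

```text
clock: 15.38
eef_pos: [525.1, 246.0, 83.9]
eef_rot: [-3.141, 0.0, -2.506]
wrist_force: [-0.1, -0.9, -2.5]
finger_gap: 48.0
finger_force: 14.9
```

```bash
cat >> h.py <<'E'
P=OB+RB@[-.7,-6.7,0]
def where(s): return RB.T@(s["eef_pos"]+[0,0,59]-P)
E
python3 - <<'E'
from h import *
from cell import eyes,manip
s=manip.read_state();print(where(s).round(1),s["eef_rot"][2],s["wrist_force"].round(1))
for n in("side","top"):
    c=eyes.camera(n);pickle.dump((c,s),open(n+"6.pkl","wb"))
    L=(cloud(c)-P)@RB
    k=(abs(L[...,0])<60)&(abs(L[...,1])<30)&(L[...,2]>6)&(L[...,2]<38);q=L[k]
    # ear region: x>-10
    e=q[(q[:,0]>-12)&(q[:,0]<32)];print(n,len(e))
    if len(e)>30:
        o,nn,qq=plane(e,1.5);print("ear plane",o.round(1),nn.round(3),len(qq),np.percentile(qq,[1,50,99],axis=0).round(1).tolist())
    g=L[(L[...,2]>35)&(L[...,2]<65)&(abs(L[...,1])<110)]
    im=c["img"]
E
```

```text
[-35.5   0.3  52. ] -2.5063434345036493 [-0.1 -0.9 -2.5]
side 196
ear plane [ 0.9  1.3 23.2] [0.164 0.011 0.986] 162 [[-11.8, -23.5, 20.1], [1.0, 5.1, 23.2], [13.4, 24.0, 26.0]]
top 0
```

Request:
arm_command([
  [-1,-0.0016,-0.0005,0.0019,0],
  [-1,-0.0016,0,0.0019,0],
  [-1,-0.0016,0,0.0019,0],
  [-1,-0.0016,0,0.0019,0],
  [-1,0,0,0,0],
  [-1,0,0,0,0],
])

```text
clock: 16.23
eef_pos: [530.5, 249.4, 76.2]
eef_rot: [-3.142, 0.0, -2.506]
wrist_force: [-0.1, -0.9, -2.4]
finger_gap: 47.3
finger_force: 14.9
```

Request:
arm_command([
  [-1,-0.0006,0,0.0008,0],
  [-1,-0.0006,0,0.0008,0],
  [-1,-0.0006,0,0.0008,0],
  [-1,-0.0006,0,0.0008,0],
  [-1,0,0,0,0],
])

```text
clock: 16.85
eef_pos: [532.5, 250.8, 72.8]
eef_rot: [3.142, -0.0, -2.506]
wrist_force: [-0.4, -0.4, -1.6]
finger_gap: 47.8
finger_force: 14.9
```

Request:
arm_command([
  [-1,-0.0003,0,0.001,0],
  [-1,-0.0003,0,0.001,0],
  [-1,-0.0003,0,0.001,0],
  [-1,0,0,0,0],
])

```text
clock: 17.35
eef_pos: [533.3, 251.3, 70.0]
eef_rot: [-3.142, 0.0, -2.506]
wrist_force: [-0.3, -1.1, 0.3]
finger_gap: 47.9
finger_force: 15.0
```

Request:
arm_command([
  [-1,-0.0004,0,0.001,0],
  [-1,-0.0003,0,0.001,0],
  [-1,-0.0003,0,0.001,0],
  [-1,0,0,0,0],
])

```text
clock: 17.85
eef_pos: [534.0, 252.0, 66.8]
eef_rot: [3.141, -0.0, -2.506]
wrist_force: [-0.7, -0.5, -1.7]
finger_gap: 48.2
finger_force: 15.0
```

```bash
cat > chk.py <<'E'
from h import *
from cell import eyes,manip
s=manip.read_state();print(where(s).round(1),s["wrist_force"].round(1),s["moment"].round(2))
c=eyes.camera("side");L=(cloud(c)-P)@RB
e=L[(abs(L[...,1])<27)&(L[...,2]>2)&(L[...,2]<20)&(L[...,0]>-12-15)&(L[...,0]<30)]
o,nn,qq=plane(e,1.5);print(len(e),"ear",o.round(1),nn.round(3),"nose-down deg",np.degrees(np.arctan2(nn[0],nn[2])).round(1),len(qq),np.percentile(qq,[1,50,99],axis=0).round(1).tolist())
e=L[(abs(L[...,1])<27)&(L[...,2]>30)&(L[...,2]<46)&(L[...,0]>-95)&(L[...,0]<-5)];print("top",len(e),np.median(e,axis=0).round(1) if len(e) else 0)
E
python3 chk.py
```

```text
[-38.3  -0.1  32. ] [-0.7 -0.5 -1.7] [-0.08  0.09 -0.08]
156 ear [-8.2  2.6  7. ] [0.099 0.004 0.995] nose-down deg 5.7 109 [[-24.5, -24.8, 5.1], [-8.4, 7.7, 7.0], [1.5, 24.6, 9.1]]
top 42 [-65.9  23.4  35.6]
```

Request:
arm_command([
  [-1,-0.0004,0,0.0013,0],
  [-1,-0.0004,0,0.0013,0],
  [-1,-0.0004,0,0.0013,0],
  [-1,-0.0004,0,0.0012,0],
  [-1,0,0,0,0],
])

```text
clock: 18.52
eef_pos: [535.3, 253.0, 61.7]
eef_rot: [3.142, -0.0, -2.506]
wrist_force: [-0.2, -0.5, -1.9]
finger_gap: 47.8
finger_force: 15.0
```

```bash
python3 chk.py
```

```text
[-40.3  -0.1  27. ] [-0.2 -0.5 -1.9] [ 0.05 -0.05  0.01]
124 ear [-8.2  2.2  4.7] [-0.013 -0.001  1.   ] nose-down deg -0.7 83 [[-16.9, -23.7, 3.3], [-9.1, 8.9, 4.8], [0.4, 24.1, 6.1]]
top 22 [-68.3  22.7  33.3]
```

Request:
arm_command([
  [-1,0.0015,0,0.0013,0],
  [-1,0.0015,0,0.0013,0],
  [-1,0.0015,0,0.0013,0],
  [-1,0,0,0,0],
])

```text
clock: 19.08
eef_pos: [531.4, 250.1, 57.8]
eef_rot: [3.141, -0.0, -2.506]
wrist_force: [-0.4, -0.4, -1.0]
finger_gap: 48.1
finger_force: 15.0
```

Request:
arm_command([
  [-1,0.0015,0,0.0013,0],
  [-1,0.0015,0,0.0013,0],
  [-1,0.0015,0,0.0013,0],
  [-1,0.0008,0,0.0006,0],
  [-1,0,0,0,0],
])

```text
clock: 19.7
eef_pos: [527.3, 247.0, 53.4]
eef_rot: [3.142, -0.0, -2.506]
wrist_force: [-1.3, -2.0, -1.0]
finger_gap: 47.5
finger_force: 15.0
```

```bash
python3 chk.py
```

```text
[-53.4  -0.2  27.1] [-1.3 -2.  -1. ] [-0.03  0.2   0.04]
191 ear [-13.5   1.1   4.5] [0.022 0.001 1.   ] nose-down deg 1.3 144 [[-26.7, -24.1, 2.9], [-13.6, 7.4, 4.5], [-0.2, 24.5, 5.9]]
top 17 [-80.9  23.2  33.8]
```

Request:
arm_command([
  [-1,0.0008,0,0.0006,0],
  [-1,0.0008,0,0.0006,0],
  [-1,0,0,0,0],
])

```text
clock: 20.12
eef_pos: [526.7, 246.5, 52.7]
eef_rot: [-3.141, 0.002, -2.506]
wrist_force: [4.6, 2.9, -0.8]
finger_gap: 48.1
finger_force: 15.0
```

Request:
arm_command([
  [-1,-0.0006,0,0.0002,0],
  [-0.0,0,0,0,0],
  [0.2,0,0,0,0],
  [0.4,0,0,0,0],
  [0.6,0,0,0,0],
  [0.6,0,0,0,0],
  [0.6,0,0,0,0],
])

```text
clock: 21.0
eef_pos: [526.6, 246.5, 52.0]
eef_rot: [-3.142, -0.0, -2.506]
wrist_force: [0.9, -0.7, -1.0]
finger_gap: 75.2
finger_force: 0.0
```

```bash
python3 chk.py
```

```text
[-54.9  -0.2  26.6] [ 0.9 -0.7 -1. ] [ 0.05  0.04 -0.01]
180 ear [-13.7   1.1   4. ] [-0.015  0.006  1.   ] nose-down deg -0.8 139 [[-27.0, -23.3, 2.1], [-13.3, 6.1, 4.0], [0.2, 24.4, 5.3]]
top 15 [-81.9  22.4  32.2]
```

Request:
arm_command([
  [0.6,0.0032,0,-0.0038,0],
  [0.6,0.0064,0,-0.0077,0],
  [0.6,0.0096,0,-0.0115,0],
  [0.6,0.0128,0,-0.0153,0],
  [0.6,0.0128,0,-0.0153,0],
  [0.6,0.0128,0,-0.0153,0],
  [0.6,0.0128,0,-0.0153,0],
  [0.6,0.03,0,-0.03,0],
  [0.6,0.05,0,-0.02,0],
  [0.6,0.05,0,0,0],
  [0.6,0,0,0,0],
  [0.6,0,0,0,0],
])

```text
clock: 22.55
eef_pos: [365.7, 127.7, 186.9]
eef_rot: [-3.141, 0.002, -2.507]
wrist_force: [0.8, 0.7, -0.5]
finger_gap: 75.4
finger_force: 0.0
```

```bash
python3 - <<'E'
from h import *
from cell import eyes,manip
for n in("top","side"):
    c=eyes.camera(n);L=(cloud(c)-OB)@RB
    e=L[(abs(L[...,1]+6)<40)&(L[...,2]>26)&(L[...,2]<40)&(L[...,0]>-105)&(L[...,0]<-15)]
    o,nn,q=plane(e,2.5);N=np.array([nn@[0,0,1]])
    print(n,len(e),"top",o.round(1),nn.round(3),np.percentile(q,[2,50,98],axis=0).round(1).tolist())
    v=[(b,np.median(q[(q[:,0]>b)&(q[:,0]<b+10),1]).round(1)) for b in range(-88,-38,10) if ((q[:,0]>b)&(q[:,0]<b+10)).any()];print("mid y",v)
    e=L[(abs(L[...,1]+6)<27)&(L[...,2]>2.3)&(L[...,2]<8)&(L[...,0]>-28)&(L[...,0]<25)]
    print("ear",np.percentile(e,[2,50,98],axis=0).round(1).tolist())
    if n=="top":cv2.imwrite("pics/end.png",np.hstack([warp(c,OB-RB@[40,0,0],RB,4,70,60,4)]))
E
```

```text
top 499 top [-57.5  -6.1  34.4] [ 0.03  -0.003  1.   ] [[-86.1, -28.8, 31.3], [-57.4, -6.3, 34.4], [-29.6, 17.2, 37.1]]
mid y [(-88, np.float64(-7.1)), (-78, np.float64(-4.3)), (-68, np.float64(-8.3)), (-58, np.float64(-6.1)), (-48, np.float64(-5.5))]
ear [[-27.5, -29.8, 2.3], [-6.9, -4.1, 4.3], [15.8, 18.5, 7.8]]
side 495 top [-58.6  -4.1  34.2] [0.009 0.022 1.   ] [[-88.5, -28.1, 31.4], [-57.5, -3.1, 34.4], [-32.1, 17.3, 36.2]]
mid y [(-88, np.float64(-2.2)), (-78, np.float64(-6.1)), (-68, np.float64(-3.5)), (-58, np.float64(-1.5)), (-48, np.float64(-4.5))]
ear [[-27.3, -30.7, 2.6], [-13.9, 1.0, 4.2], [-0.8, 17.3, 6.8]]
```

View pics/end.png

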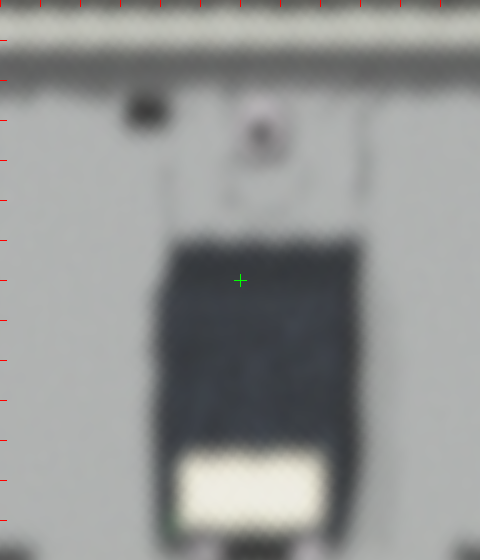

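The booster hangs straight and flat: the screw head at (262,130) is over the narrow slot, with the wide hole below it at about (262,185). The body centre measures x≈-58, y≈-6 mm. Handing in.

```bash
python3 -c "
from cell import ticket
print(ticket.sign_off())"
```

```text
the job is handed in; nothing more can be done
None
```

The booster is off the bench stand, hanging straight and flat on the hook screw in the wall box, released and handed in at about 23 s of the 58 s; the reported TCP z read about 40 mm below the true fingertips, so I corrected for it from the depth images after one empty close above the booster, and the sign-off gave no verdict.

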